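Put away the fluorescence microscope's accessories

TASK

Clear up after the fluorescence session by putting the five accessories on the grey mat into their holders: the blue-windowed filter cube into the blue-lined pocket and the magenta-windowed one into the magenta-lined pocket of the cube tray, each amber bottle into the well of the white block that is made for its size, and the eyepiece into the aluminium stand, tube down the hole and shoulder on the rim. Everything must sit upright and fully down in its place. Keep the bottles upright all the time and do not disturb the two covered culture dishes.

Things in the scene. Friction and masses are not known exactly. Their poses are not given: they have to be found in the camera images.
- blue_cube: Black fluorescence filter cube with a round BLUE window on top: a cube, 34 mm (its x) by 39 mm (its y) by 35 mm high, 70 g, standing on the mat. Origin: centre of its underside; x, y along its sides, z up. The +x and -x sides are flat and 34 mm apart (the best grip, from above, on the upper half, which stays clear of the tray's rim); a 4 mm dovetail plate sticks out at +y
- magenta_cube: Black fluorescence filter cube with a round MAGENTA window on top: a cube, 34 mm (its x) by 39 mm (its y) by 35 mm high, 70 g, standing on the mat. Origin: centre of its underside; x, y along its sides, z up. The +x and -x sides are flat and 34 mm apart (the best grip, from above, on the upper half, which stays clear of the tray's rim); a 4 mm dovetail plate sticks out at +y
- oil_bottle: The small amber dropper bottle with a black cap, on the mat: body 25 mm in diameter up to 49 mm, narrower cap (16 mm) above, 66 mm high in all, about 35 g. Origin: centre of its underside, z up. Grip round the body, more than 24 mm above its foot so that the fingers stay above the well
- stain_bottle: The larger amber bottle with a white cap, on the mat: body 38 mm in diameter up to 71 mm, narrower cap (26 mm) above, 98 mm high in all, about 100 g. Origin: centre of its underside, z up. Grip round the body, more than 24 mm above its foot so that the fingers stay above the well
- eyepiece: Black spare eyepiece, 56 mm high, about 110 g, standing on its narrow tube (30 mm in diameter, 16 mm long); above the tube is the 48 to 50 mm wide body, whose underside, 16 mm above the foot, is the shoulder. Origin: centre of the tube's foot, z up. Grip round the body
- cube_tray: Low dark grey tray, 63 mm (x) by 126 mm (y), rim 18 mm high, with two rectangular pockets each 47 mm (x) by 52 mm (y), floor 4.5 mm above its underside, walls 6 mm. Pocket lined in BLUE: centre at y = +29 mm; pocket lined in MAGENTA: centre at y = -29 mm (x = 0). Origin: centre of its underside, z up. Fixed to the bench. A cube fits a pocket any way round that is square to the walls
- bottle_block: White plastic block, 70 mm (x) by 144 mm (y), 30 mm high, with two round wells, 22 mm deep (floor 8 mm above its underside), with a 3 mm bevel at the mouth. Wide well, 50 mm in diameter, for the large bottle: centre at y = +37 mm; narrow well, 36 mm in diameter, for the small bottle: centre at y = -37 mm (x = 0). Origin: centre of its underside, z up. Fixed
- eyepiece_stand: Square aluminium block, 62 mm wide, on a dark foot plate 82 mm square, with a round hole in its middle, 36 mm in diameter with a 3.5 mm bevel at the mouth; rim 28 mm high, hole floor 7 mm above its underside. The eyepiece's shoulder rests on the rim, so its foot ends 12 mm above the stand's underside. Origin: centre of its underside, z up. Fixed
- dish_a: Covered round culture dish, clear plastic, 57 mm across, 14 mm high, 20 g, loose on the mat: must not be disturbed (moved more than 15 mm). Origin: centre of its underside. The mat on which all stands is 2 mm thick
- dish_b: A second, equal covered culture dish, also to be left alone. Origin: centre of its underside
Not all that is in view belongs to the job. What is shaped like the eyepiece but green is not meant.

How it is judged (in metres and radians):
At the end, for the whole second after the job is handed in: All five at rest and upright (within 0.12 rad) in their own places: cubes on the pocket floors of their own colour, small bottle in the narrow well, large in the wide one, eyepiece shoulder on the rim; each within 10 mm of the centre along holder x and y, and 3.5 mm in height (x of blue_cube in the frame of cube_tray between -0.01 and 0.01 m and y of blue_cube in the frame of cube_tray between 0.019 and 0.039 m and z of blue_cube in the frame of cube_tray between 0.001 and 0.008 m and angle between each of blue_cube, magenta_cube, oil_bottle, stain_bottle, eyepiece's own z axis and vertical below 0.12 rad and linear speed of each of blue_cube, magenta_cube, oil_bottle, stain_bottle, eyepiece below 0.02 m/s and angular speed of each of blue_cube, magenta_cube, oil_bottle, stain_bottle, eyepiece below 0.3 rad/s and x of magenta_cube in the frame of cube_tray between -0.01 and 0.01 m and y of magenta_cube in the frame of cube_tray between -0.039 and -0.019 m and z of magenta_cube in the frame of cube_tray between 0.001 and 0.008 m and x of oil_bottle in the frame of bottle_block between -0.01 and 0.01 m and y of oil_bottle in the frame of bottle_block between -0.047 and -0.027 m and z of oil_bottle in the frame of bottle_block between 0.0045 and 0.0115 m and x of stain_bottle in the frame of bottle_block between -0.01 and 0.01 m and y of stain_bottle in the frame of bottle_block between 0.027 and 0.047 m and z of stain_bottle in the frame of bottle_block between 0.0045 and 0.0115 m and x of eyepiece in the frame of eyepiece_stand between -0.01 and 0.01 m and y of eyepiece in the frame of eyepiece_stand between -0.01 and 0.01 m and z of eyepiece in the frame of eyepiece_stand between 0.0085 and 0.0155 m); the robot touches nothing.
It fails at once if a culture dish is moved by more than 15 mm (distance of any of dish_a, dish_b from where it was at the start of the episode above 0.015 m).
It fails at once if a bottle is tipped by more than 0.6 rad (angle between any of oil_bottle, stain_bottle's own z axis and vertical above 0.6 rad).
It also fails if it takes over 115 s, if anything falls off the work surface, if the arm or the gripper's body presses on something with over 40 N, if the wrist force passes 120 N, or if a joint passes its speed limit or range.

ROBOT

A 6-joint arm with a two-finger parallel gripper is mounted at the origin on a cart in front of the work surface, level with it; the furniture and walls round the work are solid. World frame = base frame: x ahead of the robot, y to its left, z up, the work surface at z = 0. Lengths are in mm, angles in rad, forces in N, time in s.
With the tool pointing down it reaches from about 350 to 775 mm from the base axis. Payload 7.3 kg.
Tool frame: the origin (TCP) lies at the very end of the fingers, on their centre line; the grasp point (between the pads) lies 19 mm behind it; z points along the fingers, y is the line along which they close (so a half turn about z gives the same grasp; the last joint's range is limited). The gripper opens to 92 mm and grips with 3 to 60 N. Pads are 19 mm wide; open, the fingers measure 130 mm over their backs; the gripper's body (75 mm by 190 mm) begins 47 mm behind the grasp point.
Start: joints at [-1.379, 0.342, 1.524, -0, 1.275, -0.146], TCP at [174.014, -495.342, 226.741] pointing down, gripper open.
Joint ranges: [-2.53, 2.53], [-0.77, 2.02], [0.04, 2.7], [-1, 4.14], [0.28, 2.66], [-3.11, 3.11]. Speed limits (rad/s): [2.57, 2.57, 3.14, 3.14, 3.14, 3.14].

INTERFACE

Orientations are given as [roll, pitch, yaw] about the fixed x, y, z axes, in that order (R = Rz(yaw) Ry(pitch) Rx(roll)).
In Python, from plant import bot gives the robot as it stands.
- The arm moves only by the tool apply_moves, never from a script. Its argument "motion" is text: rows parted by semicolons, each of 4 numbers parted by spaces: the shift along the tool's x, y, z in m, then the turn about the tool's z in degrees. A call has 1 to 8 rows; each row shifts and turns the commanded pose from where the row before left it, along the tool's axes as they then stand; what a row does not reach is not made up. A row lasts 1/8 s, in which the tool goes at most 62.5 mm and 10.7 degrees, less where a joint would pass 70% of its speed; a pose out of reach is approached as far as the arm can. A call with a gripper value outside its range is refused whole. "fingers" is the opening, from -1 (shut) to 1 (fully open), set as the call begins (left out, the last holds). The fingers move at their own pace and stop on an object; the grip force is fixed at half the most. Time passes only in rows, so rows that do not move let the fingers close. It gives the time, the measured TCP pose, the force, the opening and the grip force at its end, in the units of the state.
- bot.get_obs(): the state, without advancing time (a new reading comes with each control period).
- bot.capture(name): name is "scene" or "top" or "wrist"; returns a dict with "img" (480x640x3 uint8, blue, green, red), "range_z" (480x640 float32, mm along the optical axis (not along the pixel's ray), 0 where there is no reading), "fx", "fy", "cx", "cy" (pixels), "world_from_camera" (4x4, takes a point from camera to world coordinates); the wrist camera has in their place "mount" (4x4, takes a point from camera to tool coordinates, whose origin is the TCP and whose axes are the flange's). Camera axes: x right, y down, z forward; pixel columns grow to the right and rows downward; lengths in mm; the calibration is good to about 2 mm. The wrist camera is an equidistant fisheye: a pixel r from the principal point sees the ray r / f radians off the axis. A picture is of the moment at which its call begins: read the wrist's pose just before it.
- bot.close_job(): hands the job in; it is judged then, once.
Trained networks look in a picture, given as the dict that the camera call returned (one of the last four; its "shot" number tells which), for a name from the list of things; names that differ only in an ending like _2 or _b are one class to them, and where a whole thing is asked for, a point or a joint stands for the part that bears it (a point fixed in the world has none). Each returns a list of dicts, best first, with "p" (0 to 1); they miss things now and then, are a little off and sometimes report something else, mostly with a low value. They report only what shows in the picture. A call takes as long as a camera call. They do not tell look-alikes from the thing itself.
- bot.cut_out(picture, thing): "pixels" (480x640 bool, what is visible of it) and "point" ([column, row] in pixels, amid what is visible of it).
The state is a dict: "time": time; "joint_positions": joint angles; "dq": joint speeds; "tau": joint torques, N m; "tool_pos": TCP position; "tcp_rot": TCP orientation; "contact_force": force on the tool from outside, world axes, zero at the start; "moment": the same for the moment, N m; "grip_width": finger opening in mm; "finger_force": force on a finger pad.
Only numpy, scipy, OpenCV 4.12 (cv2) and the standard library are available. Lean on these libraries where they do the work, as an engineer would, in place of code of your own. Each camera call takes 0.05 s, during which the arm holds its last target. There are 200 camera calls.

## Working session

There is one attempt and no reset: what is moved stays moved. The work goes in short steps, Python scripts to look and compute and a tool call to move; the robot and the scene stay as the last step left them, time stands still between calls to the robot, and variables do not carry over. Pictures are saved under pics/ and viewed, at most 14 in all, crops included, and the job is handed in when it is done.

Besides the shell and the picture viewer there is one more tool, called after "Request:" in YAML: its name, and indented under it one key for each argument. apply_moves: Moves the arm, as the interface text tells. Its arguments: {"type":"object","properties":{"motion":{"type":"string"},"fingers":{"type":"number"}},"required":["motion"]}

```bash
ls; mkdir -p pics
cat > h.py <<'E'
import numpy as np, cv2
from plant import bot
def pts(c, mask=None):
    z=c["range_z"]; v,u=np.nonzero((z>0)&(mask if mask is not None else True))
    d=z[v,u]; P=np.stack([(u-c["cx"])/c["fx"]*d,(v-c["cy"])/c["fy"]*d,d,np.ones_like(d)])
    return (np.array(c["world_from_camera"])@P)[:3].T,u,v
E
python3 - <<'E'
from h import *
o=bot.get_obs(); print(o)
for n in ("top","scene"):
    c=bot.capture(n); cv2.imwrite(f"pics/{n}0.png",c["img"]); print(n,c["fx"],np.round(c["world_from_camera"],3).tolist())
    for t in "blue_cube magenta_cube oil_bottle stain_bottle eyepiece cube_tray bottle_block eyepiece_stand dish_a".split():
        for r in bot.cut_out(c,t)[:3]:
            P,u,v=pts(c,r["pixels"])
            if len(P)==0: print(t,r["p"],r["point"]);continue
            hi=np.percentile(P[:,2],97); T=P[P[:,2]>hi-6]
            print(t,round(r["p"],2),np.round(r["point"]),len(P),"med",np.round(np.median(P,0)),"top",round(float(hi)),"c",np.round((T.min(0)+T.max(0))/2,1),"ext",np.round(np.ptp(T,axis=0)))
E
```

```text
pics
{'time': 0.0, 'joint_positions': array([-1.37901403e+00,  3.42745872e-01,  1.52500059e+00,  2.32649777e-05,
        1.27541252e+00, -1.45958522e-01]), 'dq': array([-0.00202661, -0.00020387,  0.00025921,  0.00047197, -0.00067629,
       -0.00061029]), 'tau': array([-4.81107600e-04, -4.31243634e+01, -2.44214988e+01,  7.16820988e-02,
        5.59913332e-02, -1.17936665e-04]), 'tool_pos': array([ 173.93273682, -494.92351365,  226.03869008]), 'tcp_rot': array([-3.14004621e+00, -2.49818308e-04,  3.37733838e-01]), 'contact_force': array([-0.03023522,  0.96671485,  0.24404585]), 'moment': array([-0.02522733, -0.01114506,  0.01314934]), 'finger_force': 0.0, 'grip_width': 91.57723994702135}
top 607.648194417293 [[-0.015, -0.998, 0.056, 419.568], [-1.0, 0.015, 0.005, 78.43], [-0.006, -0.056, -0.998, 1375.189], [0.0, 0.0, 0.0, 1.0]]
blue_cube 0.51 [376. 279.] 269 med [422. -48.  35.] top 40 c [421.6 -48.9  39.2] ext [40. 42.  9.]
magenta_cube 0.61 [265. 281.] 270 med [429. 195.  36.] top 42 c [428.4 196.2  39.5] ext [33. 35.  8.]
stain_bottle 0.75 [436. 285.] 308 med [ 417. -171.   67.] top
[... 1725 characters left out ...]
89 [351. 182.] 1079 med [ 611. -145.   11.] top 20 c [ 610.4 -147.2   18.1] ext [ 76. 126.   8.]
cube_tray 0.48 [348. 266.] 379 med [412.  93.  37.] top 66 c [416.1  87.5  64.4] ext [14. 15. 10.]
bottle_block 0.95 [190. 306.] 3535 med [536. 339.  27.] top 33 c [540.6 329.5  30.7] ext [ 67. 139.   8.]
eyepiece_stand 0.93 [270. 223.] 1172 med [625.  95.  20.] top 30 c [637.1  86.7  28.3] ext [70. 68.  7.]
dish_a 0.81 [379. 213.] 438 med [497. -98.  15.] top 18 c [ 499.7 -103.1   14.9] ext [59. 57.  7.]
dish_a 0.75 [293. 273.] 654 med [493. 155.  16.] top 18 c [496.  151.6  15.4] ext [56. 57.  7.]
dish_a 0.5 [191. 307.] 3677 med [536. 338.  27.] top 33 c [540.6 329.1  30.7] ext [ 67. 139.   8.]
```

Run:
```python
import cv2
a=cv2.imread("pics/top0.png")[150:350,150:480]; cv2.imwrite("pics/topc.png",cv2.resize(a,(792,480),interpolation=cv2.INTER_CUBIC))
```

```text
(no output)
```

View pics/topc.png

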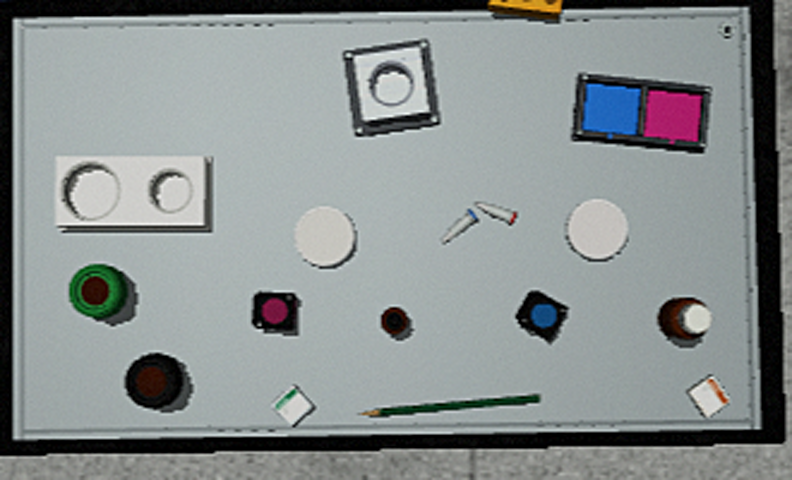

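View pics/scene0.png

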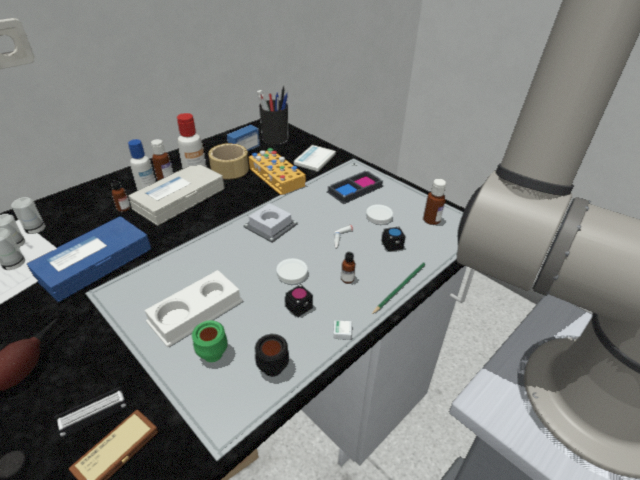

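The top view (crop = 2.4×, offset 150,150) shows the black eyepiece at crop (155,381) and the green decoy at (98,291). The blue cube, at (543,316), is turned. The tray is at (640,113), the stand at (390,87) and the block at (133,193) with its wide well on the left (+y). The scene view agrees. Next I'll fit yaws and hole centres.

```bash
cat > m.py <<'E'
from h import *
def hull(P):
    r=cv2.minAreaRect(P[:,:2].astype(np.float32)); return np.round(r[0],1),np.round(r[1],1),round(r[2],1)
for n in ("top","scene"):
    c=bot.capture(n); P,u,v=pts(c)
    M=P[(P[:,0]>540)&(P[:,0]<560)&(P[:,1]>-50)&(P[:,1]<120)]; z0=np.median(M[:,2]); print(n,"mat z",z0)
    P[:,2]+=2-z0
    hsv=cv2.cvtColor(c["img"],cv2.COLOR_BGR2HSV)[v,u]
    def box(x,y,r,lo,hi): return (abs(P[:,0]-x)<r)&(abs(P[:,1]-y)<r)&(P[:,2]>lo)&(P[:,2]<hi)
    for t,x,y,r,lo,hi in [("blue",420,-48,32,30,45),("mag",428,196,32,30,45),("oilbody",416,88,22,25,52),("oilcap",416,88,22,57,70),("stainbody",415,-176,30,35,74),("staincap",415,-176,30,90,110),
        ("eye",366,306,33,48,70),("stand",638,86,50,23,36),("tray",610,-148,75,13,26),("block",541,329,85,26,38)]:
        k=box(x,y,r,lo,hi); print(t,k.sum(),hull(P[k]),"ztop",round(float(np.percentile(P[k][:,2],90)),1))
    s=hsv[:,1]>120
    for t,x,y,r,a,b in [("bluewin",420,-48,25,95,120),("magwin",428,196,25,140,175),("bluepocket",610,-120,50,95,120),("magpocket",610,-178,50,140,175)]:
        k=box(x,y,r,-5,50)&s&(hsv[:,0]>a)&(hsv[:,0]<b); print(t,k.sum(),np.round(P[k].mean(0),1),hull(P[k]))
E
python3 m.py
```

```text
top mat z 1.656666988459392
blue 254 (array([422.3, -49.7]), array([37.8, 34. ]), 59.7) ztop 39.5
mag 246 (array([428.6, 197.8]), array([37.8, 33.2]), 87.9) ztop 39.5
oilbody 56 (array([419.1,  86.6]), array([22. , 21.9]), 89.1) ztop 47.8
oilcap 42 (array([418.1,  86.5]), array([13. , 15.1]), 89.1) ztop 67.2
stainbody 142 (array([ 416.6, -175.6]), array([31.5, 37.4]), 84.7) ztop 68.6
staincap 124 (array([ 416.4, -178.6]), array([24.6, 23.1]), 89.2) ztop 102.5
eye 373 (array([367.2, 305.7]), array([47.3, 45.6]), 89.7) ztop 59.2
stand 565 (array([638.8,  85.6]), array([63.6, 61.7]), 7.3) ztop 33.3
tray 504 (array([ 610.6, -149.4]), array([123.1,  61.6]), 83.1) ztop 23.1
block 1184 (array([516. , 329.3]), array([138.6, 116.2]), 89.0) ztop 35.5
bluewin 103 [421.6 -49.8  36.3] (array([421.9, -49.6]), array([30.1, 23.8]), 58.4)
magwin 109 [429.1 194.9  36.6] (array([428.5, 195.6]), array([24.8, 37.6]), 9.4)
bluepocket 483 [ 614.8 -120.6    7.3] (array([ 611.6, -122.1]), array([59.8, 55.2]), 81.3)
magpocket 478 [ 608.1 -178.4    7.2] (array([ 605.6, -171.2]), array([67.1, 53.5]), 83.5)
scen
[... 395 characters left out ...]
 119 (array([ 414.9, -176.7]), array([24.3, 25. ]), 61.8) ztop 101.5
eye 820 (array([364.3, 307.6]), array([47. , 45.6]), 70.5) ztop 58.7
stand 549 (array([637.6,  87. ]), array([65.4, 64.2]), 5.4) ztop 31.5
tray 499 (array([ 608.6, -148.4]), array([124. ,  63.3]), 82.9) ztop 21.1
block 1954 (array([515.7, 329.4]), array([138.7, 120. ]), 89.3) ztop 33.8
bluewin 81 [419.4 -50.4  37.3] (array([418.5, -50.7]), array([23.5, 24.3]), 38.7)
magwin 131 [427.4 196.1  37.4] (array([427.4, 194.4]), array([26.5, 26.4]), 70.2)
bluepocket 159 [ 617.3 -126.6    8.7] (array([ 611.3, -119.4]), array([56.4, 54.2]), 84.7)
magpocket 137 [ 611.  -185.5    8.1] (array([ 605.2, -177.5]), array([57.9, 52. ]), 86.0)
```

Request:
apply_moves:
  motion: "0 0 0 -10.09;0 0 0 -10.09;0 0 0 -10.09;0 0 0 -10.09;0 0 0 -10.09;0 0 0 -10.09;0 0 0 -10.09;0 0 0 0"
  fingers: 1

```text
time: 2.1
tool_pos: [174.0, -495.3, 226.7]
tcp_rot: [3.142, 0.0, 1.569]
contact_force: [0.6, 0.5, -0.9]
grip_width: 92.0
finger_force: 0.0
```

Request:
apply_moves:
  motion: "0.0455 0.0345 0 0;0.0455 0.0345 0 0;0.0455 0.0345 0 0;0.0455 0.0345 0 0;0.0455 0.0345 0 0;0.0455 0.0345 0 0;0.0455 0.0345 0 0;0 0 0 0"

```text
time: 3.1
tool_pos: [417.3, -173.8, 226.8]
tcp_rot: [3.141, -0.0, 1.572]
contact_force: [-0.6, -0.3, 0.3]
grip_width: 91.7
finger_force: 0.0
```

```bash
cat >> h.py <<'E'
from scipy.spatial.transform import Rotation as Rn
def wrist(save=None):
    o=bot.get_obs(); c=bot.capture("wrist")
    if save: cv2.imwrite(f"pics/{save}.png",c["img"])
    T=np.eye(4); T[:3,:3]=Rn.from_euler("xyz",o["tcp_rot"]).as_matrix(); T[:3,3]=o["tool_pos"]
    c["T"]=T@np.array(c["mount"]); print("tcp",np.round(o["tool_pos"],1),np.round(o["tcp_rot"],3),"w",round(o["grip_width"],1)); return c
def wpts(c,mask=None):
    z=c["range_z"]; v,u=np.nonzero((z>0)&(mask if mask is not None else True))
    x=(u-c["cx"])/c["fx"]; y=(v-c["cy"])/c["fy"]; r=np.hypot(x,y)+1e-9; d=z[v,u]; k=np.tan(r)/r*d
    ok=r<1.2
    P=(c["T"]@np.stack([x*k,y*k,d,np.ones_like(d)]))[:3].T
    return P[ok],u[ok],v[ok]
def near(P,x,y,r,lo,hi): return P[(np.hypot(P[:,0]-x,P[:,1]-y)<r)&(P[:,2]>lo)&(P[:,2]<hi)]
def rect(P): r=cv2.minAreaRect(P[:,:2].astype(np.float32)); return np.round(r[0],1),np.round(r[1],1),round(r[2],1)
E
python3 - <<'E'
from h import *
c=wrist("w1"); P,u,v=wpts(c); print(c["fx"],c["cx"],c["cy"],np.round(c["mount"],2).tolist())
for t in ("stain_bottle","dish_a"):
    for r in bot.cut_out(c,t)[:2]:
        Q,_,_=wpts(c,r["pixels"]); print(t,r["p"],r["point"],len(Q),np.round(np.median(Q,0),1),np.round(np.percentile(Q[:,2],95)))
for lo,hi in((-10,10),(90,115),(35,75)):
    Q=near(P,415,-176,45,lo,hi)
    if len(Q)>3: print(lo,len(Q),rect(Q),np.median(Q[:,2]))
E
```

```text
tcp [ 417.3 -173.8  226.8] [ 3.141 -0.     1.572] w 91.7
371.64829954431775 322.5002052742692 242.55946844710587 [[-0.0, -0.96, -0.29, 80.15], [1.0, -0.0, 0.0, 0.23], [-0.0, -0.29, 0.96, -159.57], [0.0, 0.0, 0.0, 1.0]]
stain_bottle 0.7 [321.8, 221.8] 1850 [ 417.2 -170.3   70.8] 102.0
dish_a 0.67 [406.9, 145.1] 2453 [ 500.5 -104.2   18. ] 19.0
-10 3746 (array([ 414.9, -175.5]), array([89. , 88.3]), 1.5) 3.585375904550972
90 839 (array([ 417. , -178.3]), array([25.5, 25.6]), 53.0) 101.34216129881224
35 773 (array([ 416.6, -174.6]), array([37.3, 30.2]), 2.8) 65.9220722668195
```

View pics/w1.png

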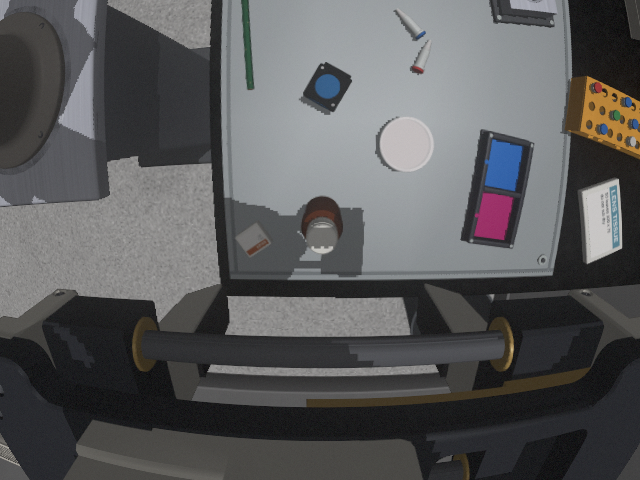

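The wrist view shows the stain bottle at pixel (322,222), directly below the tool, with the dish clear at (407,145). I'm descending now.

Request:
apply_moves:
  motion: "-0.001 0.001 0.04 0;0 0 0.05 0;0 0 0.05 0;0 0 0.042 0;0 0 0 0;0 0 0 0"

```text
time: 4.0
tool_pos: [417.1, -179.2, 46.0]
tcp_rot: [3.14, 0.001, 1.568]
contact_force: [-1.1, -0.1, 0.1]
grip_width: 91.9
finger_force: 0.0
```

Request:
apply_moves:
  motion: "0 0 0 0;0 0 0 0;0 0 0 0;0 0 0 0;0 0 0 0;0 0 0 0;0 0 0 0"
  fingers: -0.5

```text
time: 4.88
tool_pos: [416.6, -177.9, 44.7]
tcp_rot: [-3.141, 0.0, 1.571]
contact_force: [0.0, -0.5, 0.7]
grip_width: 36.6
finger_force: 30.0
```

Request:
apply_moves:
  motion: "0 0 -0.043 0;0 0 -0.043 0;0 0 -0.043 0;0.0453 0.01045 0 0;0.0453 0.01045 0 0;0.0453 0.01045 0 0;0.0453 0.01045 0 0;0.0453 0.01045 0 0"

```text
time: 5.88
tool_pos: [468.9, 50.1, 173.6]
tcp_rot: [-3.141, 0.0, 1.57]
contact_force: [0.6, -0.3, -0.3]
grip_width: 36.8
finger_force: 30.0
```

Request:
apply_moves:
  motion: "0.0453 0.01045 0 0;0.0453 0.01045 0 0;0.0453 0.01045 0 0;0.0453 0.01045 0 0;0.0453 0.01045 0 0;0.0453 0.01045 0 0;0.0453 0.01045 0 0;0 0 0 0"

```text
time: 6.88
tool_pos: [541.6, 368.4, 172.4]
tcp_rot: [-3.141, -0.0, 1.574]
contact_force: [-0.2, -0.5, -1.1]
grip_width: 36.8
finger_force: 30.0
```

Request:
apply_moves:
  motion: "0 0 0 0;0 0 0 0;0 0 0 0"

```text
time: 7.25
tool_pos: [542.3, 364.7, 174.0]
tcp_rot: [3.141, 0.0, 1.569]
contact_force: [-0.3, 0.4, -0.9]
grip_width: 36.5
finger_force: 30.0
```

Run:
```python
from h import *
c=wrist("w2"); P,u,v=wpts(c)
Q=P[(abs(P[:,0]-541)<60)&(abs(P[:,1]-325)<95)&(P[:,2]>22)&(P[:,2]<42)]; print("block",len(Q),rect(Q),np.median(Q[:,2]))
Q=near(P,541,292,24,-5,25); print("narrow deep",len(Q),rect(Q),np.median(Q[:,2]))
Q=near(P,541,366,35,-5,22); print("wide deep",len(Q),rect(Q),np.median(Q[:,2]))
```

```text
tcp [542.3 364.7 174. ] [3.141 0.    1.569] w 36.5
block 2893 (array([542.9, 356.3]), array([84.4, 64.8]), 89.2) 33.29562046227818
narrow deep 0 (array([0., 0.]), array([0., 0.]), 0.0) nan
wide deep 2480 (array([537.4, 372. ]), array([57.4, 61.7]), 88.5) 11.588600378172742
  return _methods._mean(a, axis=axis, dtype=dtype,
  ret = ret.dtype.type(ret / rcount)
```

View pics/w2.png

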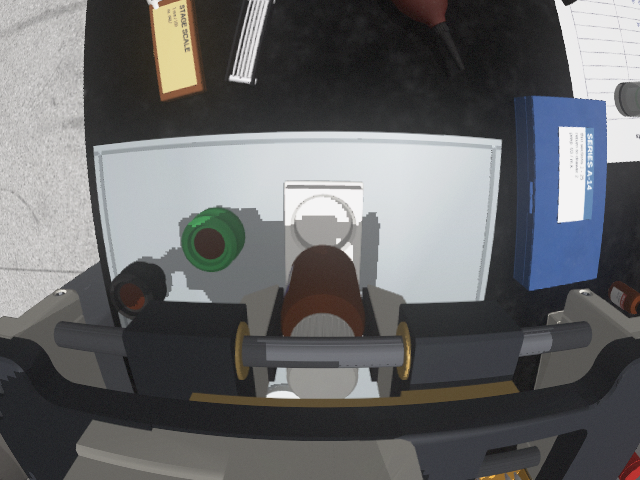

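The wrist view shows the bottle held upright and the wide well mouth in line at about (323,222). The eyepiece and the green decoy are off to the left. I'm lowering it.

Request:
apply_moves:
  motion: "0 0 0.04 0;0 0 0.04 0;0 0 0.015 0;0 0 0.01 0;0 0 0.008 0;0 0 0.006 0;0 0 0 0;0 0 0 0"

```text
time: 8.3
tool_pos: [542.4, 365.8, 55.2]
tcp_rot: [3.141, -0.0, 1.571]
contact_force: [-0.0, -0.0, -1.4]
grip_width: 36.8
finger_force: 30.0
```

Request:
apply_moves:
  motion: "0 0 0 0;0 0 0 0;0 0 0 0;0 0 0 0;0 0 0 0;0 0 0 0"
  fingers: 0.6

```text
time: 9.05
tool_pos: [542.2, 365.6, 54.7]
tcp_rot: [3.142, 0.0, 1.571]
contact_force: [0.1, 0.3, 1.3]
grip_width: 73.5
finger_force: 0.0
```

Request:
apply_moves:
  motion: "0 0 -0.04 0;0 0 -0.055 0;0 0 -0.055 0;-0.05 -0.0203 0 0;-0.05 -0.0203 0 0;-0.05 -0.0203 0 0;-0.05 -0.0203 0 0;-0.05 -0.0203 0 0"

```text
time: 10.05
tool_pos: [439.8, 114.2, 204.9]
tcp_rot: [3.141, 0.0, 1.571]
contact_force: [0.4, 0.1, 0.1]
grip_width: 73.1
finger_force: 0.0
```

Request:
apply_moves:
  motion: "-0.0284 -0.0232 0 0;0 0 0.05 0;0 0 0.05 0;0 0 0.05 0;0 0 0.0247 0;0 0 0 0;0 0 0 0"

```text
time: 10.92
tool_pos: [418.2, 87.3, 30.9]
tcp_rot: [3.14, 0.0, 1.571]
contact_force: [0.0, 0.4, 1.0]
grip_width: 73.8
finger_force: 0.0
```

Request:
apply_moves:
  motion: "0 0 0 0;0 0 0 0;0 0 0 0;0 0 0 0;0 0 0 0;0 0 0 0;0 0 0 0"
  fingers: -0.75

```text
time: 11.8
tool_pos: [417.4, 87.3, 30.0]
tcp_rot: [-3.142, 0.0, 1.57]
contact_force: [-0.5, 0.3, 0.6]
grip_width: 23.1
finger_force: 30.0
```

Run:
```python
from h import *
c=bot.capture("top"); P,u,v=pts(c); Q=near(P,540,366,40,85,130); print(len(Q),rect(Q),np.percentile(Q[:,2],90))
c=bot.capture("scene"); P,u,v=pts(c); Q=near(P,540,366,40,85,130); print(len(Q),rect(Q),np.percentile(Q[:,2],90)); print(bot.get_obs()["tool_pos"])
```

```text
144 (array([541.5, 363.6]), array([24.3, 25. ]), 1.4) 110.76693078994121
353 (array([540.3, 365.2]), array([25.6, 25.4]), 5.0) 107.9558632920056
[417.35469139  87.2753966   29.95614118]
```

Request:
apply_moves:
  motion: "0 0 -0.04 0;0 0 -0.04 0;0 0 -0.04 0;0.0409 0.02486 0 0;0.0409 0.02486 0 0;0.0409 0.02486 0 0;0.0409 0.02486 0 0;0.0409 0.02486 0 0"

```text
time: 12.9
tool_pos: [542.2, 293.1, 149.7]
tcp_rot: [-3.141, 0.0, 1.571]
contact_force: [1.0, -0.8, 0.2]
grip_width: 23.1
finger_force: 30.0
```

Request:
apply_moves:
  motion: "0 0 0 0;0 0 0 0;0 0 0 0;0 0 0 0"

```text
time: 13.4
tool_pos: [541.6, 290.9, 150.4]
tcp_rot: [3.141, 0.0, 1.569]
contact_force: [-0.3, 0.0, -0.1]
grip_width: 23.8
finger_force: 30.0
```

Run:
```python
from h import *
c=wrist("w3")
c=bot.capture("scene"); cv2.imwrite("pics/s3.png",c["img"][200:440,80:400])
```

```text
tcp [541.6 290.9 150.4] [3.141 0.    1.569] w 23.8
```

View pics/s3.png

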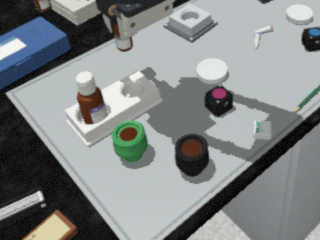

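The crop shows the stain bottle seated upright at about (90,98). The oil bottle is held upright above the block at (123,38), and the narrow well at (135,85) is free. I'm lowering it.

Request:
apply_moves:
  motion: "0 0 0.04 0;0 0 0.03 0;0 0 0.015 0;0 0 0.01 0;0 0 0.008 0;0 0 0.008 0;0 0 0 0;0 0 0 0"

```text
time: 14.5
tool_pos: [542.0, 291.9, 39.4]
tcp_rot: [3.141, -0.0, 1.571]
contact_force: [-0.2, 0.2, 0.1]
grip_width: 23.8
finger_force: 30.0
```

Request:
apply_moves:
  motion: "0 0 0 0;0 0 0 0;0 0 0 0;0 0 0 0;0 0 0 0;0 0 0 0"
  fingers: 0.5

```text
time: 15.25
tool_pos: [541.7, 291.7, 39.0]
tcp_rot: [-3.142, 0.0, 1.571]
contact_force: [-0.0, 0.7, -0.4]
grip_width: 68.8
finger_force: 0.0
```

Request:
apply_moves:
  motion: "0 0 -0.04 0;0 0 -0.055 0;0 0 -0.055 0;0.0038 -0.0438 0 0;0.0038 -0.0438 0 0;0.0038 -0.0438 0 0;0.0038 -0.0438 0 0;0 0 0 0"
  fingers: 1

```text
time: 16.25
tool_pos: [364.0, 307.1, 189.3]
tcp_rot: [-3.141, 0.0, 1.573]
contact_force: [1.1, -0.4, 0.1]
grip_width: 91.9
finger_force: 0.0
```

Request:
apply_moves:
  motion: "0 0 0 0;0 0 0 0"

```text
time: 16.5
tool_pos: [367.7, 307.0, 189.0]
tcp_rot: [3.141, -0.0, 1.57]
contact_force: [0.3, -0.0, 0.7]
grip_width: 91.9
finger_force: 0.0
```

Run:
```python
from h import *
c=bot.capture("top"); P,u,v=pts(c); Q=near(P,541,291,25,60,100); print(len(Q),rect(Q),np.percentile(Q[:,2],90))
c=wrist("w4"); P,u,v=wpts(c); Q=near(P,366,306,40,50,70); print(len(Q),rect(Q),np.median(Q[:,2]))
Q=near(P,541,291,25,60,100); print(len(Q),rect(Q),np.median(Q[:,2]))
```

```text
46 (array([542.7, 290.8]), array([16.3, 12.9]), 86.9) 76.01183184095851
tcp [367.5 306.9 188.8] [3.141 0.    1.57 ] w 91.5
2630 (array([367., 307.]), array([46.8, 48.1]), 0.9) 55.55607032512759
317 (array([542.4, 291.3]), array([15.4, 16.5]), 49.4) 73.09126519414917
```

Request:
apply_moves:
  motion: "0 0.0005 0.05 0;0 0 0.05 0;0 0 0.04 0;0 0 0.025 0;0 0 0 0;0 0 0 0"

```text
time: 17.35
tool_pos: [367.9, 307.3, 24.7]
tcp_rot: [3.141, -0.001, 1.57]
contact_force: [-0.0, 0.4, -0.2]
grip_width: 91.8
finger_force: 0.0
```

Request:
apply_moves:
  motion: "0 0 0 0;0 0 0 0;0 0 0 0;0 0 0 0;0 0 0 0;0 0 0 0"
  fingers: -0.3

```text
time: 18.1
tool_pos: [367.0, 307.0, 24.0]
tcp_rot: [-3.142, 0.0, 1.571]
contact_force: [-0.7, -0.0, 2.1]
grip_width: 47.6
finger_force: 30.0
```

Request:
apply_moves:
  motion: "0 0 -0.04 0;0 0 -0.04 0;0 0 -0.04 0;-0.03153 0.03877 0 0;-0.03153 0.03877 0 0;-0.03153 0.03877 0 0;-0.03153 0.03877 0 0;-0.03153 0.03877 0 0"

```text
time: 19.1
tool_pos: [561.7, 148.1, 143.5]
tcp_rot: [-3.141, 0.0, 1.57]
contact_force: [-0.0, 0.5, -1.9]
grip_width: 47.5
finger_force: 30.0
```

Run:
```python
from h import *
c=wrist("w5"); P,u,v=wpts(c)
Q=P[(abs(P[:,0]-638)<50)&(abs(P[:,1]-86)<50)&(P[:,2]>22)&(P[:,2]<40)]; print("stand",len(Q),rect(Q),np.median(Q[:,2]))
Q=near(P,638,86,17,0,18); print("hole",len(Q),rect(Q) if len(Q) else 0)
```

```text
tcp [561.7 148.1 143.5] [-3.141  0.     1.57 ] w 47.5
stand 1578 (array([637.2, 101.8]), array([62.5, 32.2]), 7.5) 31.240739931345388
hole 183 (array([646.9,  90.5]), array([11.5, 22.2]), 51.9)
```

View pics/w5.png

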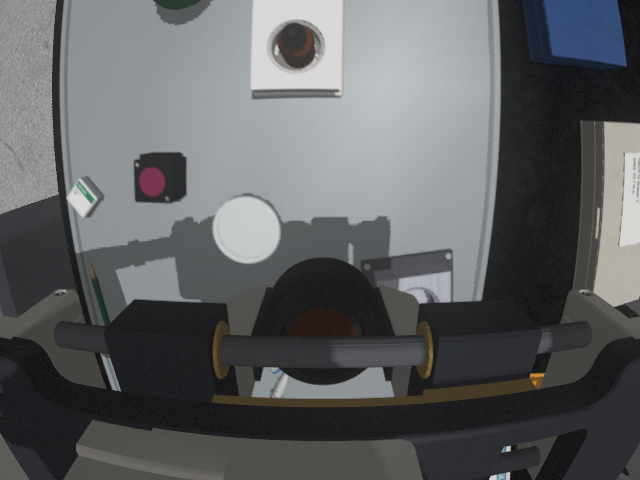

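The wrist view shows the eyepiece held straight at (322,310). The oil bottle is upright in the narrow well at (298,45) and the stand's corner is at (415,280). Going over the stand now.

Request:
apply_moves:
  motion: "-0.0314 0.0391 0 0;-0.0314 0.0391 0 0;0 0 0.04 0;0 0 0.03 0;0 0 0 0;0 0 0 0;0 0 0 0"

```text
time: 20.02
tool_pos: [640.0, 86.7, 75.8]
tcp_rot: [3.139, 0.0, 1.571]
contact_force: [-0.5, 0.4, -1.0]
grip_width: 47.8
finger_force: 30.0
```

Request:
apply_moves:
  motion: "0 0 0.01 0;0 0 0.008 0;0 0 0.006 0;0 0 0.006 0;0 0 0.004 0;0 0 0.002 0;0 0 0 0;0 0 0 0"

```text
time: 21.02
tool_pos: [639.2, 86.5, 38.2]
tcp_rot: [3.141, 0.0, 1.571]
contact_force: [0.9, -0.0, -2.6]
grip_width: 47.5
finger_force: 30.0
```

Request:
apply_moves:
  motion: "0 0 0.0015 0;0 0 0 0;0 0 0 0"

```text
time: 21.4
tool_pos: [639.0, 86.5, 36.5]
tcp_rot: [3.142, 0.0, 1.571]
contact_force: [0.4, 0.5, -0.4]
grip_width: 47.9
finger_force: 30.0
```

Request:
apply_moves:
  motion: "0 0 0 0;0 0 0 0;0 0 0 0;0 0 0 0;0 0 0 0;0 0 0 0"
  fingers: 1

```text
time: 22.15
tool_pos: [639.0, 86.5, 36.5]
tcp_rot: [-3.142, 0.0, 1.571]
contact_force: [-0.1, -0.1, -0.9]
grip_width: 91.4
finger_force: 0.0
```

Request:
apply_moves:
  motion: "0 0 -0.04 0;0 0 -0.05 0;0 0 -0.05 0;0.0274 -0.0525 0 0;0.0274 -0.0525 0 0;0.0274 -0.0525 0 0;0.0274 -0.0525 0 0;0 0 0 0"

```text
time: 23.15
tool_pos: [425.8, 197.5, 176.8]
tcp_rot: [-3.14, 0.0, 1.574]
contact_force: [0.8, -0.7, 0.3]
grip_width: 91.8
finger_force: 0.0
```

Request:
apply_moves:
  motion: "0 0 0 3;0 0 0 0"
  fingers: 0.4

```text
time: 23.4
tool_pos: [430.0, 195.9, 176.7]
tcp_rot: [3.141, -0.0, 1.518]
contact_force: [0.9, -0.2, -0.2]
grip_width: 76.1
finger_force: 0.0
```

Run:
```python
from h import *
for n in("top","scene"):
    c=bot.capture(n); P,u,v=pts(c); Q=near(P,639,86,40,52,100); print(n,len(Q),rect(Q),np.percentile(Q[:,2],90))
c=wrist("w6"); P,u,v=wpts(c); Q=near(P,428,196,32,30,45); print("mag",len(Q),rect(Q),np.median(Q[:,2]))
```

```text
top 388 (array([638.4,  86.6]), array([45.8, 47.2]), 89.2) 68.85376166596869
scene 205 (array([641. ,  96.8]), array([26.6, 48.3]), 60.6) 66.85482598843598
tcp [429.8 195.8 176.4] [3.141 0.    1.518] w 68.7
mag 1826 (array([429.8, 198.4]), array([38.2, 33.6]), 86.3) 37.78625945581081
```

Request:
apply_moves:
  motion: "0.0005 0.0005 0.05 0;0 0 0.05 0;0 0 0.04 0;0 0 0.0175 0;0 0 0 0;0 0 0 0"

```text
time: 24.3
tool_pos: [430.3, 196.6, 19.6]
tcp_rot: [3.14, -0.0, 1.518]
contact_force: [-1.1, -0.8, 0.8]
grip_width: 64.0
finger_force: 0.0
```

Request:
apply_moves:
  motion: "0 0 0 0;0 0 0 0;0 0 0 0;0 0 0 0;0 0 0 0;0 0 0 0"
  fingers: -0.5

```text
time: 25.05
tool_pos: [429.7, 196.6, 19.3]
tcp_rot: [3.141, -0.0, 1.518]
contact_force: [-0.8, -0.0, 6.0]
grip_width: 33.4
finger_force: 30.0
```

Request:
apply_moves:
  motion: "0 0 -0.05 2;0 0 -0.05 2;-0.04386 0.02769 0 0;-0.04386 0.02769 0 0;-0.04386 0.02769 0 0;-0.04386 0.02769 0 0;-0.04386 0.02769 0 0;0 0 0 0"

```text
time: 26.05
tool_pos: [541.3, -41.1, 118.4]
tcp_rot: [3.141, 0.001, 1.444]
contact_force: [-0.3, 1.2, 0.1]
grip_width: 33.9
finger_force: 30.0
```

Request:
apply_moves:
  motion: "0 0 0 0;0 0 0 0"

```text
time: 26.3
tool_pos: [539.6, -36.7, 118.8]
tcp_rot: [-3.141, -0.0, 1.45]
contact_force: [0.6, -0.2, -0.5]
grip_width: 33.7
finger_force: 30.0
```

Run:
```python
from h import *
c=wrist("w7"); P,u,v=wpts(c)
Q=P[(abs(P[:,0]-610)<50)&(abs(P[:,1]+148)<80)&(P[:,2]>13)&(P[:,2]<26)]; print("tray",len(Q),rect(Q),np.median(Q[:,2]))
hsv=cv2.cvtColor(c["img"],cv2.COLOR_BGR2HSV)[v,u]
for n,a,b in(("b",95,120),("m",140,175)):
    k=(hsv[:,1]>120)&(hsv[:,0]>a)&(hsv[:,0]<b)&(P[:,2]<16)&(P[:,2]>-5)&(P[:,0]>570); print(n,k.sum(),rect(P[k]) if k.any() else 0, np.median(P[k][:,2]) if k.any() else 0)
```

```text
tcp [539.6 -36.7 118.8] [-3.141 -0.     1.45 ] w 33.7
tray 720 (array([618.1, -92.4]), array([10.2, 58.9]), 80.9) 20.873832917415655
b 63 (array([ 619.3, -101.7]), array([ 2.3, 41. ]), 83.7) 7.955452311491342
m 2 (array([863., -73.]), array([179.4,   0. ]), 105.4) 1.2794742843746008
```

View pics/w7.png

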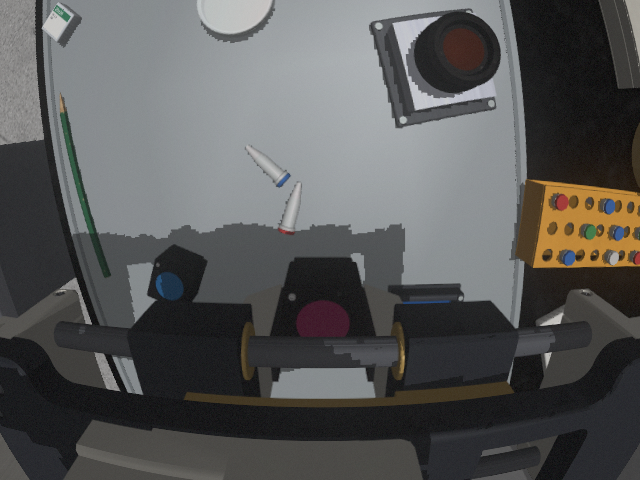

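The wrist view shows the magenta cube held square at (320,310). The eyepiece is on its stand at (457,52), and the tray's near edge at (425,290) is where I expected it.

Request:
apply_moves:
  motion: "-0.04386 0.02769 0 0;-0.04386 0.02769 0 0;-0.04386 0.02769 0 0;0 0 0.03 0;0 0 0.03 0;0 0 0 0;0 0 0 0;0 0 0 0"

```text
time: 27.35
tool_pos: [607.5, -178.7, 60.8]
tcp_rot: [3.139, 0.001, 1.449]
contact_force: [0.5, 0.7, -0.3]
grip_width: 33.7
finger_force: 30.0
```

Request:
apply_moves:
  motion: "0 0 0.012 0;0 0 0.01 0;0 0 0.007 0;0 0 0.005 0;0 0 0 0;0 0 0 0"

```text
time: 28.1
tool_pos: [606.7, -178.8, 25.2]
tcp_rot: [3.141, 0.0, 1.448]
contact_force: [0.0, 0.6, -0.8]
grip_width: 33.4
finger_force: 30.0
```

Request:
apply_moves:
  motion: "0 0 0 0;0 0 0 0;0 0 0 0;0 0 0 0;0 0 0 0"
  fingers: 0.2

```text
time: 28.72
tool_pos: [606.6, -178.7, 25.1]
tcp_rot: [3.142, 0.0, 1.448]
contact_force: [-1.0, 0.2, 0.0]
grip_width: 55.2
finger_force: 0.0
```

Request:
apply_moves:
  motion: "0 0 -0.03 0;0 0 -0.05 0;0 0 -0.05 0;0.0264 -0.0499 0 0;0.0264 -0.0499 0 0;0.0264 -0.0499 0 0;0.0264 -0.0499 0 0;0 0 0 7"

```text
time: 29.72
tool_pos: [417.6, -47.3, 154.9]
tcp_rot: [-3.139, -0.0, 1.325]
contact_force: [1.5, -0.7, 0.0]
grip_width: 55.1
finger_force: 0.0
```

Request:
apply_moves:
  motion: "0 0 0 8;0 0 0 8;0 0 0 0;0 0 0 0"
  fingers: 0.4

```text
time: 30.22
tool_pos: [421.4, -49.5, 155.0]
tcp_rot: [3.141, 0.0, 1.05]
contact_force: [-0.3, 0.8, 0.4]
grip_width: 63.9
finger_force: 0.0
```

Run:
```python
from h import *
c=wrist("w8"); P,u,v=wpts(c); Q=near(P,421,-49,32,30,45); print("blue",len(Q),rect(Q),np.median(Q[:,2]))
for n in ("top","scene"):
    c=bot.capture(n); P,u,v=pts(c); Q=near(P,606,-178,35,33,55); print(n,len(Q),rect(Q),np.median(Q[:,2]))
```

```text
tcp [421.4 -49.5 155. ] [3.141 0.    1.05 ] w 63.9
blue 2049 (array([422.8, -48.8]), array([37.7, 33.7]), 59.7) 37.783695491657056
top 255 (array([ 606.9, -178.2]), array([37.5, 35. ]), 84.7) 40.262503468505884
scene 163 (array([ 605.7, -176.6]), array([39.2, 36. ]), 83.8) 39.55511490034053
```

View pics/w8.png

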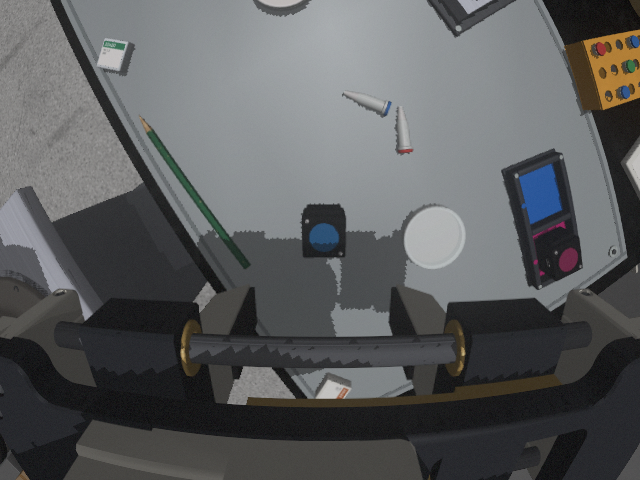

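The wrist view shows the magenta cube in its pocket at (562,258) and the blue cube square to the fingers at (323,231). The dish at (435,237) is clear. I'm descending.

Request:
apply_moves:
  motion: "0 0.0005 0.05 0;0 0 0.04 0;0 0 0.03 0;0 0 0.016 0;0 0 0 0;0 0 0 0"

```text
time: 31.12
tool_pos: [422.3, -49.9, 19.6]
tcp_rot: [3.141, -0.0, 1.047]
contact_force: [0.9, 0.1, -0.3]
grip_width: 64.3
finger_force: 0.0
```

Request:
apply_moves:
  motion: "0 0 0 0;0 0 0 0;0 0 0 0;0 0 0 0;0 0 0 0;0 0 0 0"
  fingers: -0.5

```text
time: 31.88
tool_pos: [422.0, -49.8, 19.2]
tcp_rot: [3.141, -0.0, 1.047]
contact_force: [-0.6, -0.2, 5.1]
grip_width: 33.8
finger_force: 30.0
```

Request:
apply_moves:
  motion: "0 0 -0.05 -5;0 0 -0.05 -9;0 0 0 -9;-0.00946 0.03978 0 0;-0.00946 0.03978 0 0;-0.00946 0.03978 0 0;-0.00946 0.03978 0 0;-0.00946 0.03978 0 0"

```text
time: 32.88
tool_pos: [614.3, -121.4, 118.3]
tcp_rot: [-3.14, -0.0, 1.448]
contact_force: [0.1, -0.7, 0.2]
grip_width: 33.8
finger_force: 30.0
```

Request:
apply_moves:
  motion: "0 0 0.03 0;0 0 0.03 0;0 0 0 0;0 0 0 0;0 0 0 0"

```text
time: 33.5
tool_pos: [614.3, -121.3, 60.6]
tcp_rot: [3.139, 0.001, 1.448]
contact_force: [-0.3, 0.2, -0.1]
grip_width: 33.5
finger_force: 30.0
```

Request:
apply_moves:
  motion: "0 0 0.012 0;0 0 0.01 0;0 0 0.007 0;0 0 0.005 0;0 0 0 0;0 0 0 0"

```text
time: 34.25
tool_pos: [613.6, -121.1, 25.2]
tcp_rot: [3.141, 0.0, 1.448]
contact_force: [-0.6, 0.8, -0.6]
grip_width: 33.7
finger_force: 30.0
```

Request:
apply_moves:
  motion: "0 0 0 0;0 0 0 0;0 0 0 0;0 0 0 0;0 0 0 0"
  fingers: 0.2

```text
time: 34.88
tool_pos: [613.5, -121.0, 25.0]
tcp_rot: [3.142, 0.0, 1.448]
contact_force: [0.8, -0.3, -0.3]
grip_width: 55.1
finger_force: 0.0
```

Request:
apply_moves:
  motion: "0 0 -0.03 0;0 0 -0.05 0;0 0 -0.05 0;0 0 -0.05 0;0 -0.05 -0.02 0;0 -0.05 0 0;0 -0.05 0 0;0 -0.05 0 0"

```text
time: 35.88
tool_pos: [413.3, -96.3, 225.1]
tcp_rot: [3.141, 0.0, 1.448]
contact_force: [-0.6, 0.1, 0.1]
grip_width: 55.4
finger_force: 0.0
```

Request:
apply_moves:
  motion: "0 0 0 0;0 0 0 0;0 0 0 0;0 0 0 0"

```text
time: 36.38
tool_pos: [415.6, -96.7, 224.8]
tcp_rot: [-3.141, -0.0, 1.449]
contact_force: [0.2, 0.7, 0.0]
grip_width: 55.4
finger_force: 0.0
```

Run:
```python
from h import *
ob=[("blue",613.7,-120,26,33,55),("mag",606.7,-178,26,33,55),("oil",541,291,22,60,100),("stain",541,366,40,85,130),("eye",639,86,40,52,100),("dishA",501,-104,40,12,30),("dishB",498,150,40,12,30)]
for n in ("top","scene"):
    c=bot.capture(n); P,u,v=pts(c); cv2.imwrite(f"pics/{n}9.png",c["img"])
    for t,x,y,r,lo,hi in ob:
        Q=near(P,x,y,r,lo,hi); print(n,t,len(Q),rect(Q) if len(Q) else 0,np.percentile(Q[:,2],90) if len(Q) else 0)
a=cv2.imread("pics/top9.png")[150:350,150:480]; b=cv2.imread("pics/scene9.png")[150:390,130:460]
cv2.imwrite("pics/fin.png",np.vstack([cv2.resize(a,(495,300)),cv2.resize(b,(495,300))]))
```

```text
top blue 261 (array([ 614.1, -120.3]), array([38.5, 35. ]), 83.6) 43.65570431994388
top mag 259 (array([ 606.6, -177.4]), array([37.9, 34.4]), 81.3) 44.17738932776651
top oil 47 (array([542.7, 290.8]), array([15., 14.]), 42.7) 74.73333860612824
top stain 145 (array([541.2, 363.7]), array([25.7, 23.8]), 88.8) 110.7465616198967
top eye 386 (array([638.9,  86.6]), array([47.3, 46.4]), 24.2) 68.71246940166247
top dishA 286 (array([500.6, -95.2]), array([53.8, 38. ]), 11.8) 20.46221562385699
top dishB 468 (array([498.4, 150.6]), array([54.2, 54.2]), 89.7) 19.780173483932458
scene blue 177 (array([ 611.9, -119.1]), array([39.5, 35.8]), 82.1) 41.2680261229634
scene mag 167 (array([ 605. , -176.3]), array([41.8, 35.3]), 85.0) 41.38684109631631
scene oil 96 (array([540. , 292.5]), array([15.7, 13.7]), 50.0) 73.9177690234335
scene stain 349 (array([540.3, 365.3]), array([25.9, 24.9]), 33.1) 108.1693289061246
scene eye 371 (array([636.2,  88.8]), array([44.9, 46.4]), 80.7) 66.88957670251466
scene dishA 358 (array([ 500.1, -103.8]), array([55.4, 57.4]), 25.0) 17.00698825536606
scene dishB 555 (array([496.9, 151.7]), array([56. , 57.3]), 27.6) 17.15709923393779
```

View pics/fin.png

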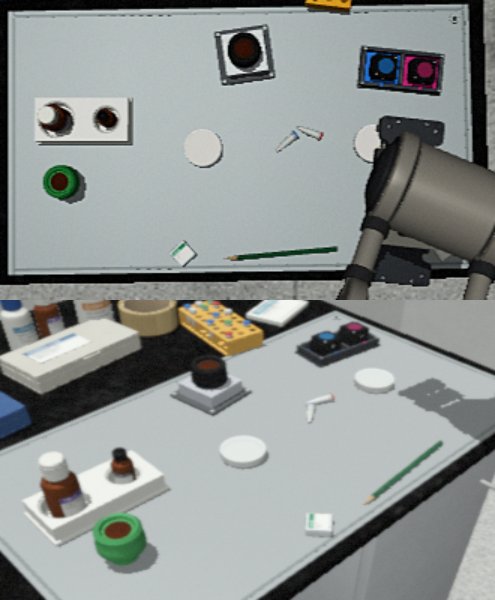

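The final views show all five seated and upright, the dishes unmoved and the arm clear. The stain bottle is at (55,115), the oil bottle at (107,117), the eyepiece at (245,48) and the cubes at (383,67) and (424,70).

```bash
python3 -c "
from plant import bot
print(bot.close_job())"
```

```text
the job is handed in; nothing more can be done
None
```

The job is handed in at about 36 s of the 115 s allowed: the final camera check showed all five accessories upright and fully down in their own holders and the dishes unmoved, but the hand-in gave back no verdict.

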